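Park the tall kiln-prop crate

ROBOT

A 6-joint arm with a two-finger parallel gripper is mounted at the origin on the work surface. World frame = base frame: x ahead of the robot, y to its left, z up, the work surface at z = 0. Lengths are in m, angles in rad, forces in N, time in s.
With the tool pointing down it reaches from about 0.3 to 0.825 m from the base axis. Payload 5.4 kg.
Tool frame: the origin (TCP) lies midway between the tips of the shut fingers; the grasp point (between the pads) lies 19 mm behind it (bot.hold_point_z is the distance from the TCP to the grasp point, in m); z points along the fingers, y is the line along which they close (so a half turn about z gives the same grasp; the last joint's range is limited). The gripper opens to 92 mm and grips with 3 to 60 N. Pads are 20 mm wide; open, the fingers measure 128 mm over their backs; the gripper's body (75 mm by 189 mm) begins 69 mm behind the grasp point.
Start: joints at [-1.358, 0.158, 1.597, -0, 1.386, -0.21], TCP at [0.236, -0.524, 0.215] pointing down, gripper open.
Joint ranges: [-2.91, 2.91], [-0.94, 2.29], [0.18, 2.7], [-1.29, 4.43], [0.17, 2.64], [-3, 3]. Speed limits (rad/s): [2.57, 2.57, 3.14, 3.14, 3.14, 3.14].

INTERFACE

Orientations are given as [roll, pitch, yaw] about the fixed x, y, z axes, in that order (R = Rz(yaw) Ry(pitch) Rx(roll)).
In Python, from station import bot, snapshot, order gives the robot as it stands.
- The arm moves only by the tool move_arm, never from a script. Its arguments are lists of equal length, an entry for each row: "travel": the shift along the tool's x, y, z as a fraction of full scale, a list of three; "turn": the turn about the tool's z as a fraction of full scale. In form: {"travel": [[x, y, z], ...], "turn": [turn, ...]}. A call has exactly 5 rows; each row shifts and turns the commanded pose from where the row before left it, along the tool's axes as they then stand; what a row does not reach is not made up. Full scale, the value 1, is 0.02 m for a shift and 8 degrees for a turn. A row lasts 1/8 s, in which the tool goes at most 62.5 mm and 10.7 degrees, less where a joint would pass 70% of its speed; a pose out of reach is approached as far as the arm can. A call with a number of a shift or a turn outside -1 to 1 is refused whole. A call with a gripper value outside its range is refused whole. "hand" is the opening, from 0 (shut) to 1 (fully open), set as the call begins (left out, the last holds). The fingers move at their own pace and stop on an object; "grip_force" is the grip in N (left out, the last holds). Time passes only in rows, so rows that do not move let the fingers close, or fill a call up. It gives the time, the measured TCP pose, the force, the opening and the grip force at its end, in the units of the state.
- bot.read_state(): the state, without advancing time (a new reading comes with each control period).
- snapshot(name): name is "scene" or "top"; returns a dict with "frame" (420x560x3 uint8, blue, green, red), "fx", "fy", "cx", "cy" (pixels), "dist" ([k1, k2, p1, p2, k3] as OpenCV has them; the pictures are not rectified), "position" and "attitude" of the camera in the world. Camera axes: x right, y up, looking along -z (the intrinsics and any distortion apply to the point x, -y, -z); pixel columns grow to the right and rows downward; lengths in m; the calibration is good to about 2 mm. A picture is of the moment at which its call begins. There is no depth.
- order.close_job(): hands the job in; it is judged then, once.
The state is a dict: "t": time; "joint_pos": joint angles; "qd": joint speeds; "effort": joint torques, N m; "eef_pos": TCP position; "ee_rot": TCP orientation; "wrist_force": force on the tool from outside, world axes, zero at the start; "wrist_torque": the same for the moment, N m; "opening": opening from 0.0 (shut) to 1.0 (fully open); "grasp_force": force on a finger pad.
Only numpy, scipy, OpenCV 4.12 (cv2) and the standard library are available. Lean on these libraries where they do the work, as an engineer would, in place of code of your own. Each camera call takes 0.05 s, during which the arm holds its last target. There are 200 camera calls.

TASK

Slide the tall plywood crate of kiln props that stands out on the bench into the empty bay of low wooden battens, squarely and fully home against the bay's rear batten, like its twin next door. Push it with the fingertips on the low foot at its base so that it slides upright: do not grasp, lift or tip it, keep the robot off its upper half and its carrying handle, and leave everything else where it stands.

Things in the scene. Friction and masses are not known exactly. Their poses are not given: they have to be found in the camera images.
- crate: the crate to park: a top-heavy plywood box 80 mm deep (its x), 110 wide (its y), 170 tall, with a round handle along y above it, up to 225 mm. At its -x side a low foot, 40 mm high and as wide, sticks out 55 mm, so the foot's end face is at x = -95 mm. Origin on its underside, below the middle of the box; z up. Its +x face goes into the bay first. About 0.95 kg.
- crate_foot (a point): the place to push: middle of the upright end face (110 wide, 40 high) of the crate's foot, at its -x end, 25 mm above the bench; crate axes. 3 to 8 N slide the crate. Pushed on the foot it slides; pushed on the box above about 60 mm it may tip over forwards. A push off the middle turns it.
- crate_top: the upper half of that crate, not to be touched: all of it from 110 mm above its underside upward, handle included. Origin 110 mm above the crate's origin; same axes.
- bay: the empty bay: three battens fixed to the bench, 30 mm high, open to its -x. Origin on the bench where a fully parked crate's centre stands; x points into the bay. Rear batten's near face at x = 40 mm. Side battens' inner faces at y = +-65 mm (10 mm clear each side), from x = -10 mm on, with lips flaring out to y = +-77 mm at x = -30 mm. A parked crate's foot ends at x = -95 mm.
- bay_full: the other bay, of the same shape and about 0.2 m to one side, in which the twin crate stands.
- twin: the twin crate, of the same shape and size, already parked. Origin at the centre of its underside. Leave it alone.
- jar: small blue glaze jar, 50 mm across, 80 mm tall, in front of the twin. Origin under its centre. Leave it alone.
- mug: unglazed mug, 76 mm across, 85 mm tall, with a handle. Origin under its centre. Leave it alone.
- bowl: unglazed bowl, 110 mm across, 50 mm tall. Origin under its centre. Leave it alone.
- vase: small unglazed vase, 84 mm across, 125 mm tall. Origin under its centre. Leave it alone.
- spatula: wooden modelling spatula lying on the bench. Leave it alone.
- tile: flat unglazed test tile, 90 x 90 x 10 mm. Origin under its centre. Leave it alone.
Things that resemble listed ones, but are neither listed nor needed, are in the scene too. What is shaped like the crate but pink is not meant. Leave any yellow look-alike of the bay alone.

How it is judged:
By the outcome, as a careful person would: the job done as asked, in the order asked, and still so for the second after the job is handed in, with the robot touching nothing.
It also fails if it takes over 48 s, if anything falls off the work surface, if the arm or the gripper's body presses on something with over 40 N, if the wrist force passes 120 N, or if a joint passes its speed limit or range.

## Working session

There is one attempt and no reset: what is moved stays moved. The work goes in short steps, Python scripts to look and compute and a tool call to move; the robot and the scene stay as the last step left them, time stands still between calls to the robot, and variables do not carry over. Pictures are saved under pics/ and viewed, at most 10 in all, crops included, and the job is handed in when it is done.

Besides the shell and the picture viewer there is one more tool, called after "Request:" in YAML: its name, and indented under it one key for each argument. move_arm: Moves the arm, as the interface text tells. Shift numbers are shares of 0.02 m and turn numbers shares of 8 degrees, none past 1 either way. Its arguments: {"type":"object","properties":{"travel":{"type":"array","items":{"type":"array","items":{"type":"number","minimum":-1,"maximum":1}}},"turn":{"type":"array","items":{"type":"number","minimum":-1,"maximum":1}},"hand":{"type":"number"},"grip_force":{"type":"number"}},"required":["travel","turn"]}

```bash
mkdir -p pics; cat > h.py <<'E'
import numpy as np, cv2
from station import bot, snapshot, order
from scipy.spatial.transform import Rotation as R
def ray(s,uv):
    K=np.array([[s['fx'],0,s['cx']],[0,s['fy'],s['cy']],[0,0,1.]])
    p=cv2.undistortPoints(np.array(uv,float).reshape(-1,1,2),K,np.array(s['dist'],float)).reshape(-1,2)
    d=np.c_[p[:,0],-p[:,1],-np.ones(len(p))]
    A=np.array(s['attitude'],float)
    M=A if A.shape==(3,3) else (R.from_euler('xyz',A).as_matrix() if A.size==3 else R.from_quat(A).as_matrix())
    return np.array(s['position']),d@M.T
def plane(s,uv,z):
    o,d=ray(s,uv); return o+d*((z-o[2])/d[:,2])[:,None]
E
python3 - <<'E'
from h import *
for n in("scene","top"):
    s=snapshot(n); cv2.imwrite(f'pics/{n}0.png',s['frame']); print(n,s['position'],s['attitude'],s['fx'],s['dist'])
print(bot.read_state())
E
```

```text
scene [1.40635838 0.70087262 0.82003196] [ 0.99486215 -0.01360528  2.23494479] 499.87893117835273 [-0.14861292  0.          0.          0.          0.        ]
top [0.34982138 0.02210136 1.04543922] [ 0.16360926  0.01750152 -1.55552075] 402.96944477629285 [0.01289679 0.         0.         0.         0.        ]
{'t': 0.1, 'joint_pos': array([-1.35806360e+00,  1.58961335e-01,  1.59810814e+00,  4.91115350e-05,
        1.38621626e+00, -2.10126157e-01]), 'qd': array([-0.00067851, -0.00079953, -0.00278451,  0.0004656 , -0.00130233,
        0.00092285]), 'effort': array([ 4.37748113e-04, -3.86502135e+01, -3.22961891e+01,  7.02957460e-02,
        3.38782766e-02, -4.64327798e-05]), 'eef_pos': array([ 0.23582114, -0.52379417,  0.21373034]), 'ee_rot': array([-3.13994688e+00, -4.00348008e-04,  4.22849503e-01]), 'wrist_force': array([-0.4825937 ,  0.90236329,  0.47476095]), 'wrist_torque': array([ 0.02560747, -0.01454231, -0.01008999]), 'grasp_force': 0.0, 'opening': 1.004096082607492}
```

View pics/scene0.png

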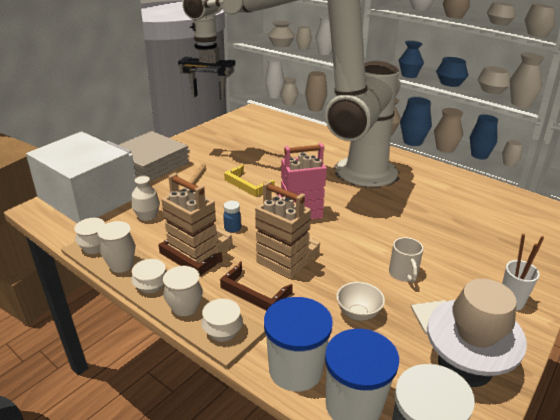

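View pics/top0.png

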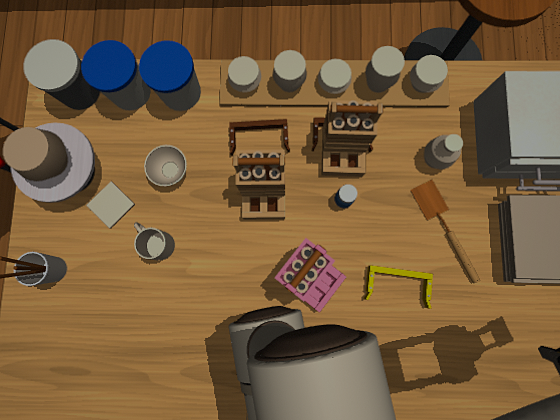

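The scene view shows the crate at (283,235), its bay at (255,287) and the twin at (190,225). In the top view (+x up), the bay is at (259,135), the crate box at (260,170) with its foot at (264,205), the twin at (350,135), the jar at (346,196) and the pink decoy at (310,275). I'll take a closer crop to pick corners.

```bash
python3 - <<'E'
import cv2
a=cv2.imread('pics/top0.png')[110:230,215:375]
a=cv2.resize(a,None,fx=5,fy=5,interpolation=cv2.INTER_CUBIC)
a=cv2.convertScaleAbs(a,alpha=1.5,beta=10)
cv2.imwrite('pics/c0.png',a)
E
```

```text
(no output)
```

View pics/c0.png

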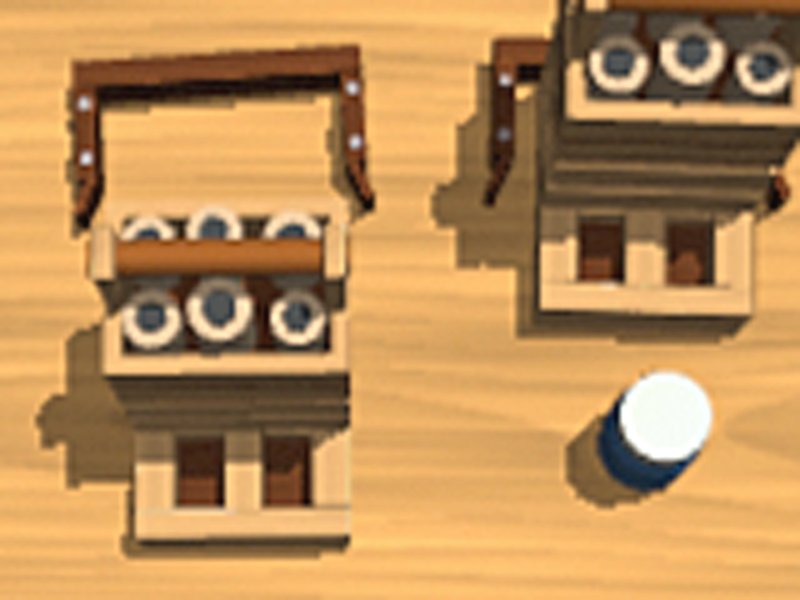

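The crop (5x, offset (215,110)) shows the bay's rear batten from (72,60) to (358,48) and its lips ending at (85,220) and (368,205). The foot's near edge runs from (135,542) to (350,540), and the foot's back corners are (138,430) and (350,430).

```bash
python3 - <<'E'
from h import *
s=snapshot("top")
P={'rear far top L,R':([(72,62),(358,46)],.03),'rear near top':([(100,88),(340,72)],.03),'side inner L near/far':([(100,170),(100,95)],.03),
'side inner R':([(340,155),(340,78)],.03),'lip tips':([(80,215),(372,207)],.03),
'foot front top':([(135,540),(350,538)],.04),'foot strip':([(135,508),(350,508)],.04),'foot back at box':([(138,430),(350,430)],.04),
'box top near':([(103,375),(349,373)],.17),'box top far':([(92,222),(345,218)],.17),'twin foot':([(540,312),(752,314)],.04),'jar top':([(665,418)],.08)}
for k,(c,z) in P.items():
    q=plane(s,np.array(c)/5.+[215,110]-.4,z); print(k,np.round(q[:,:2]*1000,0).tolist(), np.round(np.degrees(np.arctan2(*(q[1]-q[0])[:2])),1) if len(q)>1 else '')
q=plane(s,[(310,275),(342,278),(312,309),(345,196),(278,270)],.04);print(np.round(q[:,:2]*1000))
E
```

```text
rear far top L,R [[753.0, 178.0], [763.0, 26.0]] 176.1
rear near top [[738.0, 163.0], [748.0, 36.0]] 175.5
side inner L near/far [[693.0, 161.0], [735.0, 163.0]] 88.1
side inner R [[703.0, 35.0], [745.0, 36.0]] 89.2
lip tips [[669.0, 171.0], [674.0, 18.0]] 177.8
foot front top [[495.0, 136.0], [498.0, 27.0]] 178.7
foot strip [[512.0, 136.0], [513.0, 27.0]] 179.3
foot back at box [[552.0, 136.0], [553.0, 28.0]] 179.3
box top near [[551.0, 138.0], [553.0, 28.0]] 178.9
box top far [[621.0, 145.0], [624.0, 31.0]] 178.5
twin foot [[616.0, -69.0], [616.0, -177.0]] 180.0
jar top [[553.0, -126.0]] 
[[ 355.  -37.]
 [ 349. -115.]
 [ 274.  -42.]
 [ 554. -125.]
 [ 366.   42.]]
```

Request:
move_arm:
  travel:
    - [0,0,-0.9]
    - [0,0,-0.9]
    - [0,0,-0.9]
    - [0,0,-0.9]
    - [0,0,-0.9]
  turn: [0.54,0.54,0.54,0.54,0.54]
  hand: 0.55

```text
t: 0.78
eef_pos: [0.2358, -0.5241, 0.3048]
ee_rot: [-3.141, 0.0, 0.043]
wrist_force: [0.5, -0.2, 1.3]
opening: 0.553
grasp_force: 0.0
```

```bash
python3 - <<'E'
from h import *
s=snapshot("top");f=s['frame'].astype(int)
m=((f[...,2]-f[...,1]>50)&(f[...,0]-f[...,1]>20)).astype(np.uint8)
c=max(cv2.findContours(m,0,2)[0],key=cv2.contourArea)[:,0]
print(cv2.boundingRect(c))
for z in(.04,.17): q=plane(s,c,z); i=[q[:,0].argmax(),q[:,0].argmin(),q[:,1].argmax(),q[:,1].argmin()]; print(z,np.round(q[i,:2]*1000).tolist())
r=bot.read_state();print(r['eef_pos'],r['ee_rot'],r['opening'],r['t'])
E
```

```text
(286, 245, 60, 67)
0.04 [[429.0, -57.0], [269.0, -59.0], [330.0, 22.0], [351.0, -123.0]]
0.17 [[419.0, -47.0], [280.0, -49.0], [332.0, 22.0], [351.0, -104.0]]
[ 0.23612627 -0.5252296   0.30772464] [ 3.13785602e+00 -6.76775195e-04  4.11629444e-02] 0.5483763339492456 0.825
```

Request:
move_arm:
  travel:
    - [0.43,-1,0]
    - [0.43,-1,0]
    - [0.43,-1,0]
    - [0.43,-1,0]
    - [0.43,-1,0]
  turn: [0,0,0,0,0]

```text
t: 1.45
eef_pos: [0.2746, -0.4213, 0.3043]
ee_rot: [-3.141, 0.0, 0.046]
wrist_force: [0.7, 0.4, 0.3]
opening: 0.552
grasp_force: 0.0
```

Request:
move_arm:
  travel:
    - [0.43,-1,0]
    - [0.43,-1,0]
    - [0.43,-1,0]
    - [0.43,-1,0]
    - [0.43,-1,0]
  turn: [0,0,0,0,0]

```text
t: 2.08
eef_pos: [0.3131, -0.3193, 0.3046]
ee_rot: [3.141, -0.0, 0.046]
wrist_force: [0.0, 0.4, -0.5]
opening: 0.55
grasp_force: 0.0
```

Request:
move_arm:
  travel:
    - [0.43,-1,0]
    - [0.43,-1,0]
    - [0.43,-1,0]
    - [0.43,-1,0]
    - [0.43,-1,0]
  turn: [0,0,0,0,0]

```text
t: 2.7
eef_pos: [0.3514, -0.2174, 0.3046]
ee_rot: [3.141, -0.0, 0.046]
wrist_force: [-0.1, -0.2, -0.5]
opening: 0.549
grasp_force: 0.0
```

Request:
move_arm:
  travel:
    - [0.43,-1,0]
    - [0.43,-1,0]
    - [0.43,-1,0]
    - [0.43,-1,0]
    - [0.43,-1,0]
  turn: [0,0,0,0,0]

```text
t: 3.32
eef_pos: [0.3896, -0.1155, 0.3046]
ee_rot: [3.141, -0.0, 0.046]
wrist_force: [-0.1, 0.3, -0.4]
opening: 0.55
grasp_force: 0.0
```

Request:
move_arm:
  travel:
    - [0.43,-1,0]
    - [0.43,-1,0]
    - [0.43,-1,0]
    - [0.43,-1,0]
    - [0.43,-1,0]
  turn: [0,0,0,0,0]

```text
t: 3.95
eef_pos: [0.4277, -0.0137, 0.3046]
ee_rot: [3.141, -0.0, 0.046]
wrist_force: [0.5, -0.1, 0.4]
opening: 0.548
grasp_force: 0.0
```

Request:
move_arm:
  travel:
    - [0.44,-0.95,0]
    - [0.44,-0.95,0]
    - [0.44,-0.95,0]
    - [0.44,-0.95,0]
    - [0.44,-0.95,0]
  turn: [0,0,0,0,0]

```text
t: 4.58
eef_pos: [0.4672, 0.0832, 0.3047]
ee_rot: [3.142, -0.0, 0.046]
wrist_force: [0.2, 0.9, -0.5]
opening: 0.552
grasp_force: 0.0
```

Request:
move_arm:
  travel:
    - [0,0,1]
    - [0,0,1]
    - [0,0,1]
    - [0,0,1]
    - [0,0,1]
  turn: [0,0,0,0,0]

```text
t: 5.2
eef_pos: [0.467, 0.0826, 0.204]
ee_rot: [3.142, -0.0, 0.046]
wrist_force: [-0.5, -0.6, -1.0]
opening: 0.55
grasp_force: 0.0
```

Request:
move_arm:
  travel:
    - [0,0,1]
    - [0,0,1]
    - [0,0,1]
    - [0,0,1]
    - [0,0,1]
  turn: [0,0,0,0,0]

```text
t: 5.82
eef_pos: [0.4671, 0.0826, 0.1041]
ee_rot: [-3.142, -0.0, 0.046]
wrist_force: [-0.0, -0.4, 0.1]
opening: 0.55
grasp_force: 0.0
```

```bash
python3 - <<'E'
from h import *
a=snapshot('top')['frame'][100:250,180:400]; b=snapshot('scene')['frame'][130:330,150:380]
a=cv2.resize(a,(550,375)); b=cv2.resize(b,(431,375))
cv2.imwrite('pics/c1.png',cv2.resize(np.hstack([a,b]),(800,306)))
E
```

```text
(no output)
```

View pics/c1.png

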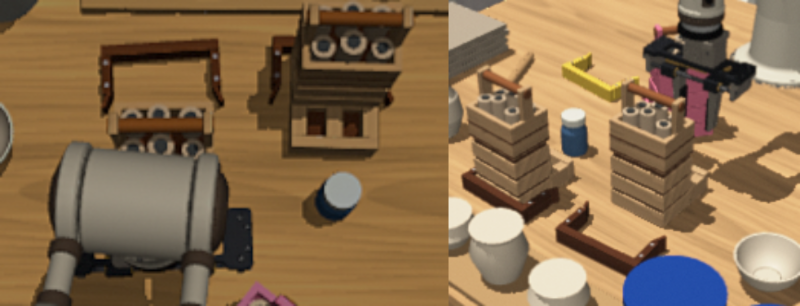

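The left half (top view) shows the gripper behind the crate, with its body along y at about row 260 and the crate handle at (160,122) untouched. The right half (scene view) shows a clear gap between the gripper (700,70) and the crate (650,150). Next I lower the fingers and approach the foot.

Request:
move_arm:
  travel:
    - [0,0,1]
    - [0,0,1]
    - [0,0,1]
    - [0,0,0.9]
    - [0,0,0.5]
  turn: [0,0,0,0,0]

```text
t: 6.55
eef_pos: [0.4674, 0.0822, 0.0166]
ee_rot: [-3.142, -0.0, 0.046]
wrist_force: [0.1, 0.2, -0.1]
opening: 0.55
grasp_force: 0.0
```

Request:
move_arm:
  travel:
    - [0.25,0,0]
    - [0.2,0,0]
    - [0.2,0,0]
    - [0.2,0,0]
    - [0.2,0,0]
  turn: [0,0,0,0,0]

```text
t: 7.18
eef_pos: [0.487, 0.0828, 0.0164]
ee_rot: [3.142, 0.004, 0.046]
wrist_force: [-7.2, -2.1, 5.4]
opening: 0.549
grasp_force: 3.5
```

Request:
move_arm:
  travel:
    - [0.2,-0.02,0]
    - [0.25,-0.02,0]
    - [0.25,-0.02,0]
    - [0.25,-0.02,0]
    - [0.2,-0.02,0]
  turn: [-0.02,-0.03,-0.03,-0.02,-0.02]

```text
t: 7.8
eef_pos: [0.5092, 0.0859, 0.016]
ee_rot: [3.142, 0.005, 0.063]
wrist_force: [-7.5, -2.1, 3.4]
opening: 0.553
grasp_force: 3.3
```

Request:
move_arm:
  travel:
    - [0.2,-0.02,0]
    - [0.2,-0.02,0]
    - [0.2,-0.02,0]
    - [0.1,0,0]
    - [0,0,0]
  turn: [0,0,0,0,0]

```text
t: 8.43
eef_pos: [0.5234, 0.0881, 0.016]
ee_rot: [-3.141, 0.004, 0.063]
wrist_force: [-4.9, -1.0, 2.9]
opening: 0.549
grasp_force: 2.4
```

```bash
python3 - <<'E'
from h import *
a=snapshot('top')['frame'][105:185,215:315]; b=snapshot('scene')['frame'][180:320,190:330]
cv2.imwrite('pics/c2.png',cv2.resize(np.vstack([a]),None,fx=7,fy=7,interpolation=cv2.INTER_CUBIC))
cv2.imwrite('pics/c3.png',cv2.resize(b,None,fx=4,fy=4,interpolation=cv2.INTER_CUBIC))
E
```

```text
(no output)
```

View pics/c2.png

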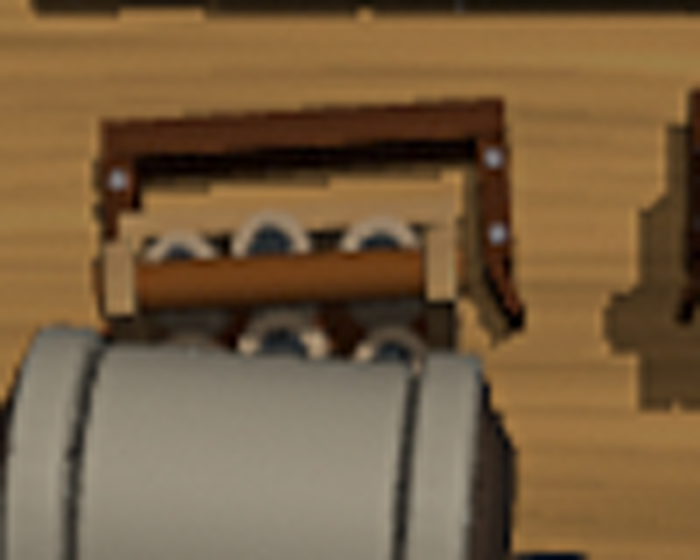

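View pics/c3.png

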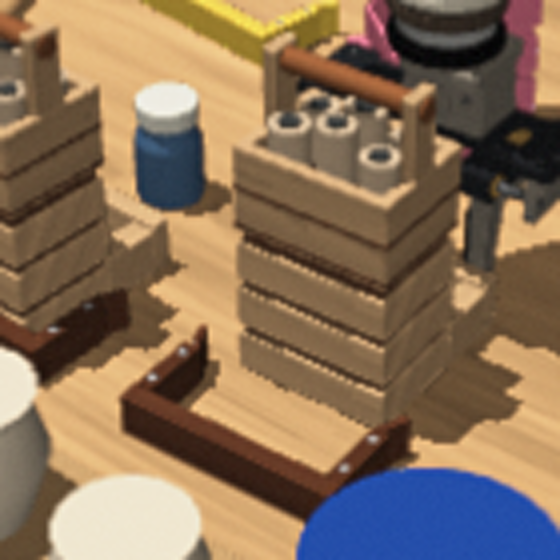

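Top crop (7x, offset (215,105)): the crate is square to the bay, with its box top's far edge running (115,222)–(462,172) in front of the rear batten. Scene crop (4x, offset (190,180)): the crate's lower front corners are (243,362) and (385,425), and the lip tips are (205,330) and (408,420). I'll measure these.

```bash
python3 - <<'E'
from h import *
s=snapshot('scene');t=snapshot('top')
for k,c,z in [('crate bottom -y,+y',[(243,363),(385,425)],0),('crate top front -y,+y',[(236,152),(386,215)],.17),('lip tips',[(205,328),(408,416)],.03),
 ('rear far edge top ends',[(124,397),(322,490)],.03),('side joint inner',[(150,375),(325,470)],.03),('rear near top',[(145,380),(330,462)],.03)]:
    print(k,np.round(plane(s,np.array(c)/4.+[190,180]-.4,z)[:,:2]*1000).tolist())
for k,c,z in [('rear far top +y,-y',[(102,122),(503,99)],.03),('rear near top',[(138,155),(474,138)],.03),('side inner far',[(135,205),(472,160)],.03),('uprights outer near',[(105,315),(455,298)],.17)]:
    print(k,np.round(plane(t,np.array(c)/7.+[215,105]-.4,z)[:,:2]*1000).tolist())
E
```

```text
crate bottom -y,+y [[665.0, 41.0], [655.0, 148.0]]
crate top front -y,+y [[675.0, 48.0], [670.0, 155.0]]
lip tips [[681.0, 24.0], [668.0, 174.0]]
rear far edge top ends [[762.0, 30.0], [750.0, 174.0]]
side joint inner [[737.0, 28.0], [736.0, 165.0]]
rear near top [[743.0, 29.0], [729.0, 163.0]]
rear far top +y,-y [[753.0, 178.0], [763.0, 26.0]]
rear near top [[740.0, 164.0], [748.0, 37.0]]
side inner far [[720.0, 164.0], [739.0, 37.0]]
uprights outer near [[632.0, 153.0], [638.0, 40.0]]
```

Request:
move_arm:
  travel:
    - [0.2,0,0]
    - [0.25,0,0]
    - [0.25,0,0]
    - [0.25,0,0]
    - [0.25,0,0]
  turn: [-0.02,-0.02,-0.02,-0.02,-0.01]

```text
t: 9.25
eef_pos: [0.5472, 0.0898, 0.0159]
ee_rot: [-3.141, 0.005, 0.075]
wrist_force: [-5.5, -0.3, 3.1]
opening: 0.552
grasp_force: 3.0
```

Request:
move_arm:
  travel:
    - [0.25,0,0]
    - [0.25,0,0]
    - [0.25,0,0]
    - [0.25,0,0]
    - [0.25,0,0]
  turn: [0,0,0,0,0]

```text
t: 9.88
eef_pos: [0.5721, 0.0917, 0.0159]
ee_rot: [-3.141, 0.005, 0.075]
wrist_force: [-5.4, -0.6, 2.8]
opening: 0.549
grasp_force: 3.0
```

No side contact so far; about 25 mm remain. I'll approach the rear batten slowly.

Request:
move_arm:
  travel:
    - [0.2,0,0]
    - [0.2,0,0]
    - [0.2,0,0]
    - [0.2,0,0]
    - [0.15,0,0]
  turn: [0,0,0,0,0]

```text
t: 10.5
eef_pos: [0.5911, 0.0931, 0.0158]
ee_rot: [-3.141, 0.005, 0.075]
wrist_force: [-6.8, -0.4, 4.3]
opening: 0.551
grasp_force: 3.1
```

Request:
move_arm:
  travel:
    - [0.1,0,0]
    - [0.1,0,0]
    - [0.05,0,0]
    - [0.05,0,0]
    - [0,0,0]
  turn: [0,0,0,0,0]

```text
t: 11.12
eef_pos: [0.5971, 0.0936, 0.0158]
ee_rot: [-3.141, 0.004, 0.075]
wrist_force: [-5.5, -0.2, 2.3]
opening: 0.555
grasp_force: 2.6
```

Request:
move_arm:
  travel:
    - [0.05,0,0]
    - [0.05,0,0]
    - [0.05,0,0]
    - [0.05,0,0]
    - [0.05,0,0]
  turn: [0,0,0,0,0]

```text
t: 11.75
eef_pos: [0.5984, 0.0937, 0.0159]
ee_rot: [-3.141, 0.014, 0.076]
wrist_force: [-20.2, -1.8, 15.5]
opening: 0.55
grasp_force: 10.4
```

Force rose to 20 N with the TCP stopped at the predicted 0.598, so the crate is against the rear batten. I'll check that it's square.

```bash
python3 - <<'E'
from h import *
print(bot.read_state()['wrist_torque'])
a=snapshot('top')['frame'][95:175,215:315]; b=snapshot('scene')['frame'][190:310,190:310]
cv2.imwrite('pics/c4.png',np.hstack([cv2.resize(a,(400,320),interpolation=3),cv2.resize(b,(320,320),interpolation=3)]))
E
```

```text
[-0.41952216  3.468737   -0.02471853]
```

View pics/c4.png

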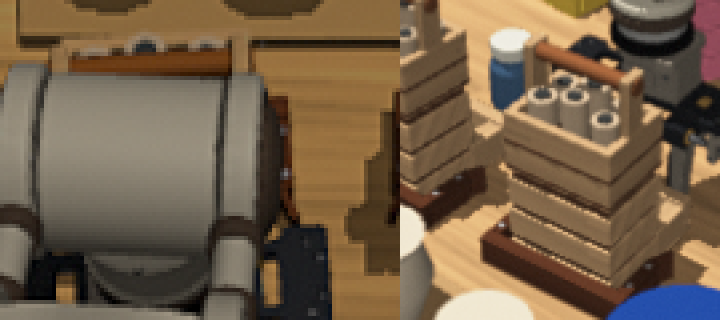

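The right half (scene view) shows the crate upright inside the bay, its front flush along the rear batten (485,240)–(610,290). The yaw moment is about zero, so the contact is even. I'll back off and rise, then check with a clear view.

Request:
move_arm:
  travel:
    - [-0.3,0,0]
    - [-0.5,0,0]
    - [-0.8,0,0]
    - [-0.8,0,0]
    - [-0.8,0,0]
  turn: [0,0,0,0,0]

```text
t: 12.48
eef_pos: [0.5397, 0.089, 0.0167]
ee_rot: [3.142, -0.001, 0.075]
wrist_force: [1.0, 0.2, -0.8]
opening: 0.548
grasp_force: 0.0
```

Request:
move_arm:
  travel:
    - [-1,0,0]
    - [-0.5,0,-0.5]
    - [0,0,-1]
    - [0,0,-1]
    - [0,0,-1]
  turn: [0,0,0,0,0]

```text
t: 13.1
eef_pos: [0.5102, 0.0868, 0.0874]
ee_rot: [3.142, -0.001, 0.075]
wrist_force: [0.0, -0.6, 0.5]
opening: 0.551
grasp_force: 0.0
```

Request:
move_arm:
  travel:
    - [0,0,-1]
    - [0,0,-1]
    - [0,0,-1]
    - [0,0,-1]
    - [0,0,-1]
  turn: [0,0,0,0,0]

```text
t: 13.72
eef_pos: [0.5102, 0.0868, 0.1873]
ee_rot: [3.142, -0.001, 0.075]
wrist_force: [-0.2, -0.6, -0.1]
opening: 0.551
grasp_force: 0.0
```

Request:
move_arm:
  travel:
    - [0,0,-1]
    - [0,0,-1]
    - [0,0,-1]
    - [0,0,-1]
    - [0,0,-1]
  turn: [0,0,0,0,0]

```text
t: 14.35
eef_pos: [0.5101, 0.0868, 0.2873]
ee_rot: [3.142, -0.001, 0.075]
wrist_force: [0.3, -0.6, 0.4]
opening: 0.548
grasp_force: 0.0
```

Request:
move_arm:
  travel:
    - [-1,0,-0.3]
    - [-1,0,0]
    - [-1,0,0]
    - [-1,0,0]
    - [-1,0,0]
  turn: [0,0,0,0,0]

```text
t: 14.98
eef_pos: [0.4098, 0.0793, 0.2926]
ee_rot: [3.141, -0.001, 0.075]
wrist_force: [0.3, 0.2, 0.1]
opening: 0.549
grasp_force: 0.0
```

```bash
python3 - <<'E'
from h import *
a=snapshot('top')['frame'][85:205,215:375]; b=snapshot('scene')['frame'][190:310,190:310]
cv2.imwrite('pics/c5.png',np.hstack([cv2.resize(a,(480,360),interpolation=3),cv2.resize(b,(320,360),interpolation=3)]))
print(bot.read_state()['wrist_force'])
E
```

```text
[-0.27005135 -0.0920658   0.37565221]
```

View pics/c5.png

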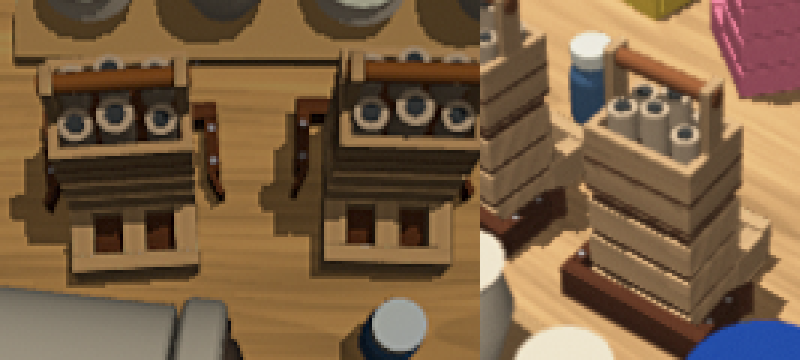

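The top view shows the crate parked like its twin: its foot edge runs (72,271)–(197,264), parallel to the bay. The scene view shows its front flush on the rear batten, with the robot clear.

```bash
python3 -c "
from h import *
print(order.close_job())"
```

```text
the job is handed in; nothing more can be done
None
```

I slid the crate upright on its foot into the empty bay. It stands square against the rear batten like its twin, with the robot clear of it, and the job was handed in at about 15 s of the 48 s allowed.

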